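Sweep loose locknuts off the bench into their bin

ROBOT

A 6-joint arm with a two-finger parallel gripper is mounted at the origin on the work surface. World frame = base frame: x ahead of the robot, y to its left, z up, the work surface at z = 0. Lengths are in m, angles in rad, forces in N, time in s.
With the tool pointing down it reaches from about 0.3 to 0.75 m from the base axis. Payload 8.5 kg.
Tool frame: the origin (TCP) lies at the centre of the arm's flange, where the gripper is bolted on; the fingertips stand 173 mm ahead of it and the grasp point (between the pads) lies 155 mm ahead of it; z points along the fingers, y is the line along which they close (so a half turn about z gives the same grasp; the last joint's range is limited). The gripper opens to 85 mm and grips with 20 to 120 N. Pads are 22 mm wide; open, the fingers measure 114 mm over their backs; the gripper's body (76 mm by 85 mm) begins 54 mm behind the grasp point. The pads swing forward as they close: fully open they stand 13 mm farther back than shut.
Start: joints at [-1.332, 0.381, 1.297, -0, 1.464, -0.215], TCP at [0.241, -0.494, 0.405] pointing down, gripper open.
Joint ranges: [-3.11, 3.11], [-0.89, 2.33], [0.22, 2.48], [-1.42, 4.56], [0.17, 2.85], [-2.88, 2.88]. Speed limits (rad/s): [2.39, 2.39, 3.14, 3.14, 3.14, 3.14].

INTERFACE

Orientations are given as a rotation vector (axis times angle).
In Python, from station import r, eyes gives the robot as it stands. Calls block until the motion is done:
- r.reach(position, orientation): joint-space move of the TCP to a pose.
- r.move_straight(position, speed=0.15, orientation=None): straight line of the TCP; orientation=None keeps the orientation; speed is the mean speed in m/s.
- r.move_joints(angles): joint-space move.
- r.gripper_open() and r.close(grip_force=None): open the fingers fully, or close them until they stop; grip_force is the grip in N (None keeps the last).
- r.sleep(seconds).
- r.inverse_kinematics(position, orientation): joint angles nearest the present ones, or None.
- r.observe(): the state.
- eyes.get_image(name): name is "side" or "top"; returns a dict with "pixels" (400x640x3 uint8, red, green, blue), "depth" (400x640 float32, m along the optical axis (not along the pixel's ray), 0 where there is no reading), "fovy" (degrees; the focal length in pixels is half the picture's height over the tangent of half this angle, whatever the lens; pixels are square), "cx", "cy" (the principal point, pixels), "rvec" (rotation vector, rad) and "tvec" (3), from world to camera coordinates, as OpenCV has them. Camera axes: x right, y down, z forward; pixel columns grow to the right and rows downward; lengths in m; the calibration is good to about 2 mm. A picture is of the moment at which its call begins.
A pose or a line that the arm cannot do raises r.IKError and nothing moves.
- r.job_done(): hands the job in; it is judged then, once.
The state is a dict: "time_s": time; "joint_positions": joint angles; "dq": joint speeds; "tau": joint torques, N m; "eef_pos": TCP position; "ee_rot": TCP orientation; "contact_force": force on the tool from outside, world axes, zero at the start; "torque": the same for the moment, N m; "opening": opening from 0.0 (shut) to 1.0 (fully open); "finger_force": force on a finger pad.
Only numpy, scipy, OpenCV 4.12 (cv2) and the standard library are available. Lean on these libraries where they do the work, as an engineer would, in place of code of your own. Each camera call takes 0.05 s, during which the arm holds its last target. There are 200 camera calls.

TASK

Three loose locknuts, the flat hexagonal rings, are left lying on the assembly bench among other things. With your fingertips, sweep all three across the bench and over its far edge so that they drop into the wide blue bin hanging there, the one that already holds locknuts. Just push them, do not pinch or lift them, and leave the cable gland, the relay, the tape roll and the bottle standing where they are.

Things in the scene. Friction and masses are not known exactly. Their poses are not given: they have to be found in the camera images.
- nut0: one of three identical loose plated-steel cable-gland locknuts: a hexagonal ring 41 mm across flats (47 mm across corners), round bore 32 mm, 9 mm thick, about 50 g, lying flat on the bench. Origin: centre of its underside; z is the ring's axis. It slides with light friction; pushed over the bench edge it tips and falls.
- nut1: one of three identical loose plated-steel cable-gland locknuts: a hexagonal ring 41 mm across flats (47 mm across corners), round bore 32 mm, 9 mm thick, about 50 g, lying flat on the bench. Origin: centre of its underside; z is the ring's axis. It slides with light friction; pushed over the bench edge it tips and falls.
- nut2: one of three identical loose plated-steel cable-gland locknuts: a hexagonal ring 41 mm across flats (47 mm across corners), round bore 32 mm, 9 mm thick, about 50 g, lying flat on the bench. Origin: centre of its underside; z is the ring's axis. It slides with light friction; pushed over the bench edge it tips and falls.
- bench_edge (a point): a point on the far edge of the bench top, at the height of its surface. The edge is straight, runs along world y, has no rim or upstand and spans the whole bench; beyond it (+x) is a drop.
- nut_bin: the wide blue open bin, fixed on a rail at the bench's far edge, to the left or the right, five locknuts on its floor. 150 mm (x) by 200 (y) by 100 high outside, walls 3. Axes as the world's. Origin: centre of its underside, 81 mm beyond the edge; rim 7 mm below the bench surface, near wall 6 mm beyond the edge (too narrow a gap for a locknut to fall through).
- gland_bin: the narrow blue bin with cable glands in it, hooked on the same rail: 150 mm along x by 130 mm along y by 100 mm high, otherwise as the wide bin. Not the place for locknuts.
- gland: a metal cable gland standing upright on its thread: 47 mm across its hexagon's corners, 52 mm tall, 130 g, loose. Origin: centre of its underside. To be left alone.
- relay: a white plug-in relay in a black socket, standing: 38 by 38 mm, 49 mm tall, 140 g, loose. Origin: centre of its underside. To be left alone.
- tape: a roll of yellow adhesive tape lying flat, loose: 96 mm across, 45 mm high. Origin: centre of its underside. To be left alone.
- flux: a clear dispensing bottle with a white cap, standing, loose: 52 mm across, 130 mm tall. Origin: centre of its underside. To be left alone.
Things that resemble listed ones, but are neither listed nor needed, are in the scene too. Leave any brown or red look-alike of the nut2 alone.

How it is judged:
By the outcome, as a careful person would: the job done as asked, in the order asked, and still so for the second after the job is handed in, with the robot touching nothing.
It also fails if it takes over 72 s, if anything falls off the work surface, if the arm or the gripper's body presses on something with over 40 N, if the wrist force passes 120 N, or if a joint passes its speed limit or range.

## Working session

There is one attempt and no reset: what is moved stays moved. The work goes in short steps, each a Python script; the robot and the scene stay as the last script left them, time stands still between calls to the robot, and variables do not carry over. Pictures are saved under pics/ and viewed, at most 10 in all, crops included, and the job is handed in when it is done.

```bash
mkdir -p pics; ls
cat > h.py <<'E'
import numpy as np, cv2
from station import r, eyes
def save(name,fn):
    d=eyes.get_image(name); cv2.imwrite('pics/'+fn,d['pixels'][:,:,::-1]); np.savez('pics/'+fn[:-4],**d); return d
def cam(d):
    R=cv2.Rodrigues(np.array(d['rvec'],float))[0]; t=np.array(d['tvec'],float).ravel(); f=200/np.tan(np.radians(float(d['fovy']))/2); return R,t,f
def onplane(d,u,v,z):
    R,t,f=cam(d); c=-R.T@t; ray=R.T@np.array([(u-d['cx'])/f,(v-d['cy'])/f,1]); return c+ray*(z-c[2])/ray[2]
def proj(d,p):
    R,t,f=cam(d); q=R@np.array(p)+t; return f*q[0]/q[2]+d['cx'],f*q[1]/q[2]+d['cy']
def cloud(d):
    R,t,f=cam(d); v,u=np.mgrid[:400,:640]; z=d['depth']; P=np.stack([(u-d['cx'])/f*z,(v-d['cy'])/f*z,z],-1); return (P-t)@R
E
python3 - <<'E'
from h import *
for n in ('top','side'):
    d=save(n,n+'1.png'); R,t,f=cam(d); print(n,f,d['cx'],d['cy'],-R.T@t)
print(r.observe())
E
```

```text
pics
top 379.2213545022879 315.36852343757505 196.87891532834124 [0.34049559 0.00662867 1.19137493]
side 428.26789543978674 321.004012938839 198.47660383838127 [0.13868725 0.724478   0.82225511]
{'time_s': 0.1, 'joint_positions': array([-1.33229061e+00,  3.81111287e-01,  1.29817919e+00, -8.89021122e-06,
        1.46358430e+00, -2.15259357e-01]), 'dq': array([ 0.00118969, -0.00330565, -0.00236372, -0.00063209,  0.00053075,
        0.00065113]), 'tau': array([ 6.06951508e-03, -4.49219441e+01, -2.31658190e+01, -4.70085411e-05,
        3.62513230e-03, -3.33088769e-05]), 'eef_pos': array([ 0.2410994 , -0.49428434,  0.40418463]), 'ee_rot': array([-3.05983168e+00, -7.06386260e-01,  3.72753748e-05]), 'contact_force': array([ 1.00256131, -0.15120428,  0.20649763]), 'torque': array([-0.00625348,  0.01753161, -0.02815723]), 'finger_force': 0.0, 'opening': 1.002239215431873}
```

View pics/top1.png

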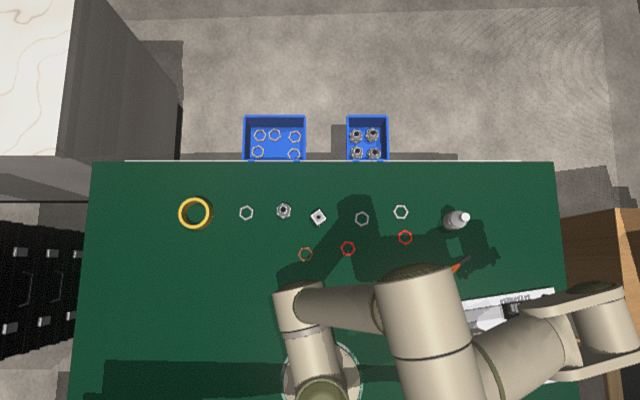

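View pics/side1.png

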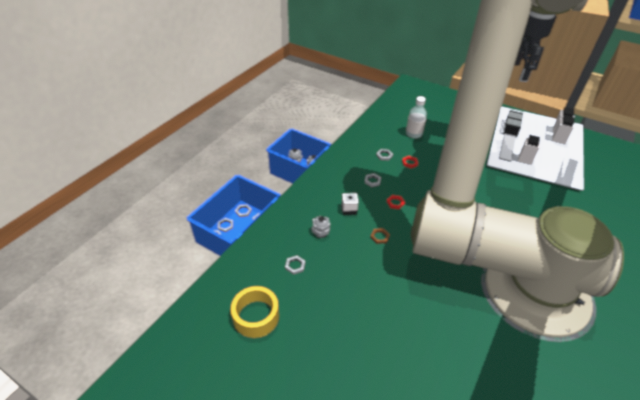

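The top view shows plain steel locknuts at (246,213), (362,219) and (401,212). The look-alikes are brown (305,254) and red (348,248) and (405,237). The wide bin with five locknuts is at (275,137), and the narrow bin with glands is at (367,137). The gland is at (284,211), relay (319,217), tape (194,213) and bottle (455,219). Next I'll measure these and confirm in one enlarged crop.

Run:
```python
from h import *
d=dict(np.load('pics/top1.npz')); P=cloud(d); im=d['pixels']
hsv=cv2.cvtColor(im,cv2.COLOR_RGB2HSV)
green=((hsv[...,0]>65)&(hsv[...,0]<95)&(hsv[...,1]>90))
m=(~green).astype(np.uint8); m[:166]=0; m[262:]=0; m[:,:120]=0; m[:,540:]=0
n,l,s,c=cv2.connectedComponentsWithStats(m)
for i in range(1,n):
    if s[i,4]<25: continue
    q=P[l==i]; ctr=s[i,:2]+(s[i,2:4]-1)/2
    print(s[i],ctr,'plane9',onplane(d,*ctr,.009)[:2].round(4),'zmax',np.percentile(q[:,2],90).round(3),'ext',np.percentile(q[:,:2],[3,97],axis=0).round(3).ravel(), im[l==i].mean(0).round())
# edge, bins
for col in (200,275,330,450):
    g=np.where(green[100:220,col])[0][0]+100; print('edge',col,onplane(d,col,g-.5,0)[:2].round(4))
b=((hsv[...,0]>100)&(hsv[...,0]<125)&(hsv[...,1]>150)).astype(np.uint8); b[165:]=0
n,l,s,c=cv2.connectedComponentsWithStats(b)
for i in range(1,n):
    if s[i,4]>300: x,y,w,h=s[i,:4]; print('bin',s[i],onplane(d,x-.5,y-.5,-.007)[:2],onplane(d,x+w-.5,y+h-.5,-.007)[:2])
print(P[190,230],P[190,400])
cv2.imwrite('pics/crop1.png',cv2.resize(im[105:265,170:480,::-1],None,fx=2.55,fy=2.55,interpolation=cv2.INTER_CUBIC))
```

```text
[177 196  36  34 666] [194.5 212.5] plane9 [0.4971 0.4008] zmax 0.046 ext [0.446 0.346 0.538 0.452] [147. 130.  64.]
[276 202  16  17 202] [283.5 210. ] plane9 [0.5059 0.12  ] zmax 0.051 ext [0.482 0.098 0.527 0.144] [121. 125. 123.]
[239 205  15  16 132] [246.  212.5] plane9 [0.4976 0.2381] zmax 0.01 ext [0.475 0.218 0.52  0.262] [130. 138. 134.]
[392 204  17  16 134] [400.  211.5] plane9 [ 0.5022 -0.2459] zmax 0.01 ext [ 0.483 -0.27   0.524 -0.225] [139. 146. 142.]
[310 208  17  19 192] [318. 217.] plane9 [0.4841 0.0113] zmax 0.048 ext [ 0.458 -0.011  0.505  0.033] [159. 160. 159.]
[354 211  16  16 134] [361.5 218.5] plane9 [ 0.4798 -0.1249] zmax 0.01 ext [ 0.457 -0.146  0.501 -0.104] [89. 95. 92.]
[442 210  29  21 455] [456. 220.] plane9 [ 0.476  -0.4193] zmax 0.127 ext [ 0.448 -0.448  0.496 -0.377] [129. 130. 127.]
[397 229  16  17 156] [404.5 237. ] plane9 [ 0.4225 -0.2571] zmax 0.01 ext [ 0.401 -0.282  0.445 -0.236] [121.  58.  48.]
[339 240  17  17 148] [347. 248.] plane9 [ 0.388  -0.0786] zmax 0.01 ext [ 0.367 -0.101  0.41  -0.058] [106.  52.  43.]
[297 246  16  16 124] [304.5 253.5] plane9 [0.3706 0.0526] zmax 0.011 ext [0.348 0.03  0.391 0.073] [100.  82.  57.]
[459 254  13   8  60] [465.  257.5] plane9 [ 0.3605 -0.4399] zmax 0.012 ext [ 0.35  -0.458  0.371 -0.424] [54. 59. 56.]
edge 200 [0.6656 0.3958]
edge 275 [0.666  0.1515]
edge 330 [ 0.6629 -0.027 ]
edge 450 [ 0.6635 -0.4143]
bin [ 242  115   64   47 1495] [0.82986613 0.26821953] [0.6680314  0.05273961]
bin [ 346  115   43   47 1000] [ 0.82994229 -0.07917541] [ 0.66846973 -0.21754485]
[ 0.57189064  0.29454685 -0.00272989] [ 0.57251838 -0.2499781   0.0008827 ]
```

View pics/crop1.png

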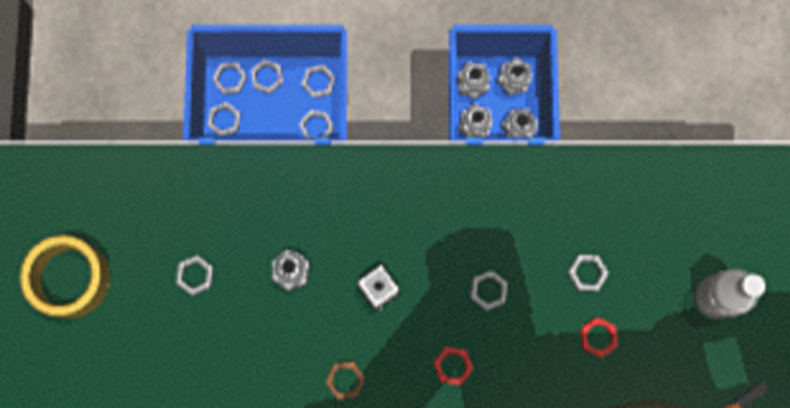

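The crop confirms it: three grey hexagons at crop (195,275), (490,290) and (588,272) are the locknuts. The wide bin with five rings is at (268,85) in the crop. I'll move above nut2 and look at the fingertips. One finger set inside the bore could drag the nut with good control.

```bash
cat >> h.py <<'E'
from scipy.spatial.transform import Rotation as Ro
def down(yaw): return (Ro.from_euler('z',yaw)*Ro.from_euler('x',np.pi)).as_rotvec()
E
python3 - <<'E'
from h import *
x,y=.5022,-.2459
r.reach([x,y-.048,.36],down(0)); r.move_straight([x,y-.048,.22])
o=r.observe(); print(o['time_s'],o['eef_pos'],o['joint_positions'])
d=save('side','side2.png'); e=save('top','top2.png')
for D,n in((d,'s'),):
    u,v=map(int,proj(D,[x,y-.048,.07])); print(u,v)
    v0=max(v-60,0);u0=max(u-70,0)
    cv2.imwrite('pics/crop2.png',cv2.resize(D['pixels'][v0:v0+120,u0:u0+140,::-1],None,fx=5,fy=5,interpolation=cv2.INTER_CUBIC)); print(u0,v0)
P=cloud(d); m=(P[...,2]>.05)&(P[...,2]<.085)&(abs(P[...,0]-x)<.06)&(abs(P[...,1]-y+.048)<.1)
q=P[m]; print(len(q)); 
for a in range(-400,-180,10):
    s=q[(q[:,1]*1000>=a)&(q[:,1]*1000<a+10)]
    if len(s): print(a,len(s),s.min(0).round(3),s.max(0).round(3))
E
```

```text
2.4417 [ 0.50230087 -0.29415455  0.22085706] [-7.33034316e-01  6.24203032e-01  1.45587600e+00  4.35592382e-05
  1.05986924e+00  8.37910934e-01]
393 129
323 69
170
-400 5 [ 0.487 -0.393  0.061] [ 0.494 -0.39   0.084]
-390 55 [ 0.462 -0.39   0.051] [ 0.491 -0.38   0.084]
-380 24 [ 0.461 -0.38   0.05 ] [ 0.484 -0.375  0.082]
-350 17 [ 0.49  -0.344  0.058] [ 0.507 -0.34   0.084]
-340 26 [ 0.49  -0.34   0.062] [ 0.51  -0.334  0.085]
-260 3 [ 0.49  -0.255  0.064] [ 0.492 -0.25   0.077]
-250 31 [ 0.49  -0.248  0.063] [ 0.512 -0.24   0.084]
-240 9 [ 0.496 -0.24   0.07 ] [ 0.508 -0.236  0.085]
```

View pics/crop2.png

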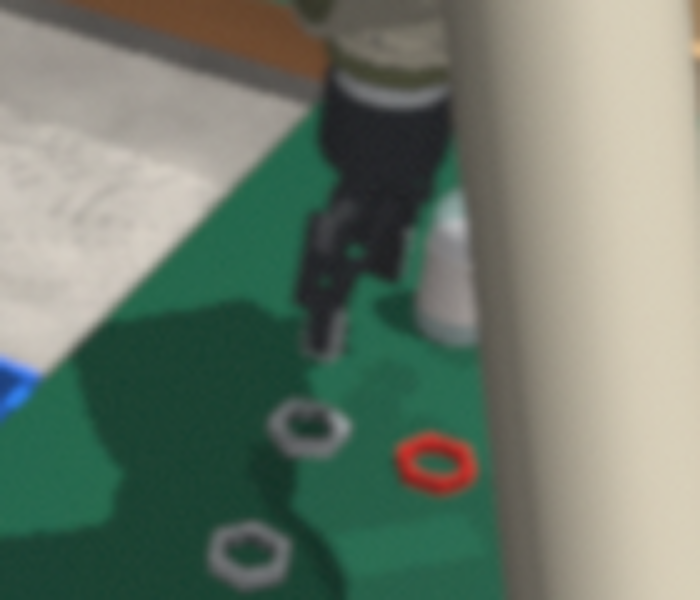

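The crop shows the near finger (325,330) hanging just above nut2's ring (309,428), with nut1 at (250,555) and the red nut at (436,462). The fingertip measures about 22 x 12 mm, so it fits inside the 32 mm bore. I'll cross-check the two nuts in the side view, then lower the finger in 1 mm force-checked steps.

```bash
cat >> h.py <<'E'
def fz(): return r.observe()['contact_force']
def lower(x,y,z0,z1):
    "TCP down in 1 mm steps; stops on contact"
    r.move_straight([x,y,z0]); r.sleep(.1); f0=fz()
    for z in np.arange(z0-.001,z1-1e-6,-.001):
        r.move_straight([x,y,z],.03); f=fz()-f0
        if np.linalg.norm(f)>4: print('contact at TCP z',z,f.round(1)); return False
    return True
E
python3 - <<'E'
from h import *
d=dict(np.load('pics/side2.npz'))
a=onplane(d,323+309/5,69+428/5,.006); b=onplane(d,323+250/5,69+555/5,.006); print(a,b)
x,y=(a[:2]+[.5022,-.2459])/2; print(x,y)
print(lower(x,y-.048,.176,.165)); o=r.observe(); print(o['time_s'],o['eef_pos'],o['contact_force'])
E
```

```text
[ 0.5008639  -0.24837401  0.006     ] [ 0.47884475 -0.1262144   0.006     ]
0.501531948837393 -0.24713700620762635
True
5.8333 [ 0.50151548 -0.29513353  0.16493872] [-0.29270939 -0.11872374 -0.32954826]
```

Run:
```python
from h import *
x,y=.5015,-.2951
r.move_straight([x,y,.1635],.05)
r.move_straight([.602,y,.1635],.08); print(fz().round(1))
r.move_straight([.602,.14-.048,.1635],.12); o=r.observe(); print(o['time_s'],o['eef_pos'],o['contact_force'])
d=save('top','top3.png');s=save('side','side3.png')
u,v=map(int,proj(s,[.6,.1,.0])); print(u,v)
cv2.imwrite('pics/crop3.png',np.hstack([cv2.resize(D['pixels'][a:a+150,b:b+200,::-1],None,fx=2,fy=2,interpolation=cv2.INTER_CUBIC) for D,a,b in((d,115,220),(s,v-75,max(u-100,0)))]))
```

```text
[-0.   0.8 -1.1]
10.8667 [0.602034   0.09179032 0.16351069] [0.23800729 0.11853948 0.23918487]
292 213
```

View pics/crop3.png

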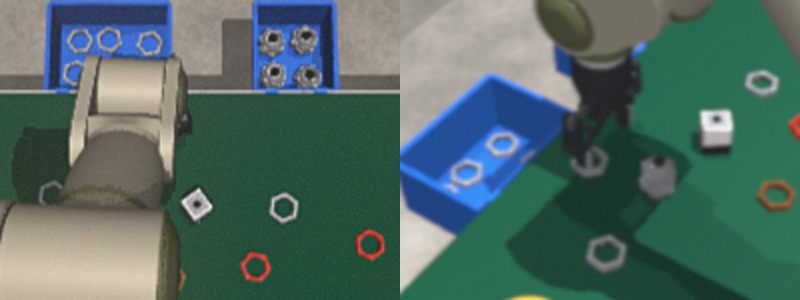

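The right half of the crop shows nut2 around the fingertip at (588,160), in front of the wide bin. The gland (657,176), relay (716,130), nut0 (605,253) and nut1 (762,83) have not been touched. Next I'll push nut2 over the edge.

Run:
```python
from h import *
y=.092
r.move_straight([.722,y,.1635],.12); print(fz().round(1)); r.sleep(.2)
r.move_straight([.722,y,.25],.2)
o=r.observe(); print(o['time_s'],o['contact_force'])
r.move_straight([.56,-.126-.048,.25],.4)
d=save('top','top4.png');s=save('side','side4.png')
cv2.imwrite('pics/crop4.png',np.hstack([cv2.resize(D['pixels'][a:a+150,b:b+200,::-1],None,fx=2,fy=2,interpolation=cv2.INTER_CUBIC) for D,a,b in((d,110,220),(s,120,180))]))
```

```text
[-0.1 -0.3 -0.3]
12.9 [-0.95422853 -0.08905645 -0.43448434]
```

View pics/crop4.png

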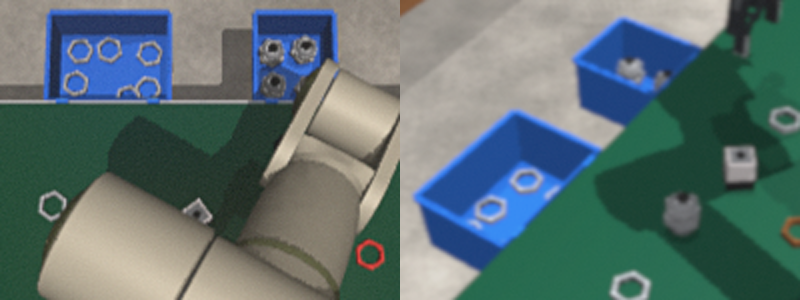

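A sixth nut is now in the wide bin, at crop (127,92). Nut1 gets the same treatment.

Run:
```python
from h import *
x,y=.4793,-.1256-.048
r.move_straight([x,y,.20],.25)
if lower(x,y,.176,.1635):
    r.move_straight([.602,y,.1635],.09)
    r.move_straight([.602,.17-.048,.1635],.12); r.sleep(.1)
    s=save('side','side5.png'); u,v=map(int,proj(s,[.6,.15,.0]))
    r.move_straight([.715,.17-.048,.1635],.12); r.sleep(.2)
    r.move_straight([.715,.17-.048,.25],.2)
    r.move_straight([.62,-.10,.30],.4)
    t=save('side','side6.png')
    cv2.imwrite('pics/crop5.png',np.hstack([cv2.resize(D['pixels'][110:310,180:380,::-1],None,fx=2,fy=2,interpolation=cv2.INTER_CUBIC) for D in (s,t)]))
o=r.observe(); print(o['time_s'],o['eef_pos'],o['contact_force'])
```

```text
24.8417 [ 0.62013858 -0.09921558  0.29873924] [0.53000258 0.41180286 0.3216693 ]
```

View pics/crop5.png

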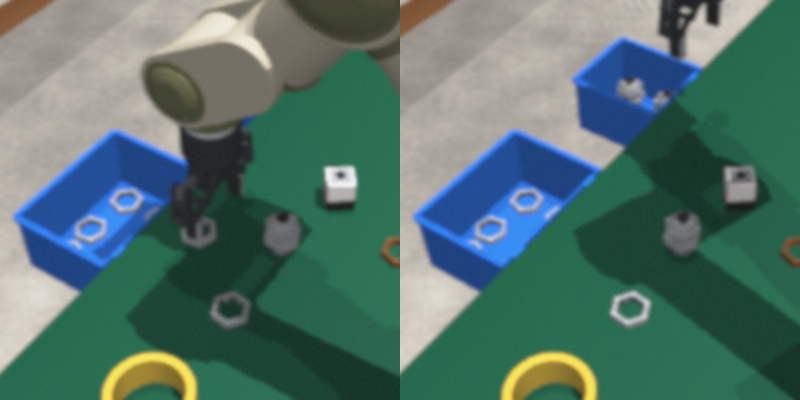

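The left half shows nut1 captured at (198,232). In the right half it has gone over the edge, and the gland, relay and tape have not moved. Nut0 is at (630,309). For it, I'll turn the finger line along x and put the far finger in the bore.

Run:
```python
from h import *
s=dict(np.load('pics/side6.npz')); a=onplane(s,180+230/2,110+309/2,.006); print(a)
x,y=(a[:2]+[.4976,.2381])/2
q=[]
for yaw in(np.pi/2,-np.pi/2):
    j=r.inverse_kinematics([x-.048,y,.25],down(yaw)); print(yaw,j)
    if j is not None: q.append((abs(j[5]-r.observe()['joint_positions'][5]),yaw))
yaw=min(q)[1]
r.reach([x-.048,y,.28],down(yaw)); r.move_straight([x-.048,y,.2],.25)
if lower(x-.048,y,.176,.1635):
    r.move_straight([.57-.048,.205,.1635],.1)
    r.move_straight([.72-.048,.165,.1635],.12); r.sleep(.2)
    r.move_straight([.672,.165,.26],.2)
    r.move_straight([.5,-.15,.33],.4)
d=save('top','top7.png');s=save('side','side7.png')
cv2.imwrite('pics/crop7.png',np.hstack([cv2.resize(D['pixels'][a:a+200,b:b+200,::-1],None,fx=2,fy=2,interpolation=cv2.INTER_CUBIC) for D,a,b in((d,100,170),(s,110,180))]))
o=r.observe(); print(o['time_s'],o['eef_pos'],o['contact_force'])
```

```text
[0.49875548 0.23686465 0.006     ]
1.5707963267948966 [ 2.52471952e-01  4.84453113e-01  1.63686157e+00 -4.44089210e-16
  1.02027797e+00  2.52471952e-01]
-1.5707963267948966 None
34.5083 [ 0.50055458 -0.14867729  0.32932953] [ 0.26268628 -0.31030842 -0.82388406]
```

View pics/crop7.png

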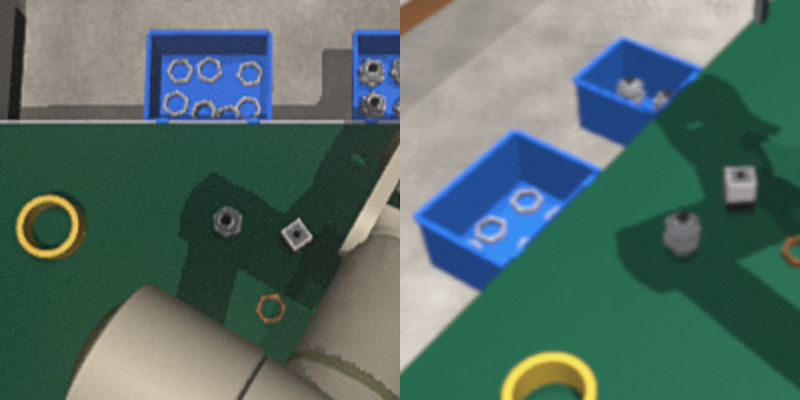

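No loose locknut is left on the bench, and the gland, relay and tape are in place. The bin's near wall partly hides the new nuts around (204,112) and (228,115), so I'll take an enlarged view to check all three are inside.

Run:
```python
from h import *
d=dict(np.load('pics/top7.npz')); P=cloud(d)
cv2.imwrite('pics/crop8.png',cv2.resize(d['pixels'][108:168,235:315,::-1],None,fx=9,fy=9,interpolation=cv2.INTER_CUBIC))
print((P[146:164:1,262:296:3,2]*1000).round().astype(int))
```

```text
[[-104 -105 -106 -111 -102 -100 -106 -105 -104 -105 -105 -104]
 [ -96 -104 -101 -102 -105 -105 -101 -105 -104 -109 -100 -107]
 [ -99 -104 -103 -100 -106 -106 -104 -107 -110 -107  -96 -106]
 [ -99 -106 -104 -110 -106 -112 -106 -103 -109 -103  -96  -96]
 [ -97 -107 -103  -88  -80 -107 -104 -106 -104 -107  -98 -107]
 [ -96 -102  -86  -82  -84 -106 -106 -109 -104  -94 -103 -104]
 [-102 -106  -86  -89 -102  -92 -104 -107 -104  -98 -110 -105]
 [ -96 -108  -88 -102 -102  -73 -103  -91  -91  -96 -104 -105]
 [ -89 -103  -91 -108 -104  -82  -95  -95  -87  -97 -106 -111]
 [ -98 -108  -93 -107 -103  -76  -96 -103 -105  -97 -105 -107]
 [-104 -102  -96 -106 -102  -81 -102 -103 -106  -84  -99 -105]
 [-110  -87  -92 -101 -106  -81  -98 -104 -108  -84 -104 -104]
 [-104 -102  -93 -103 -106  -89 -109 -105 -103  -90  -95  -96]
 [  -9   -8   -9   -5   -6   -7  -11   -8   -8   -6  -11   -8]
 [ -13   -9  -16  -15  -11  -10  -11   -5  -15  -10  -12   -4]
 [   3   -7    1   -1    0   -1    0   -2    4   -3   -3   -4]
 [   2   -1   -3   -3   -1    0   -1    2    2   -2   -4    0]
 [  -2   -2    1   -3    0   -1    1   -1    2   -5    2   -3]]
```

View pics/crop8.png

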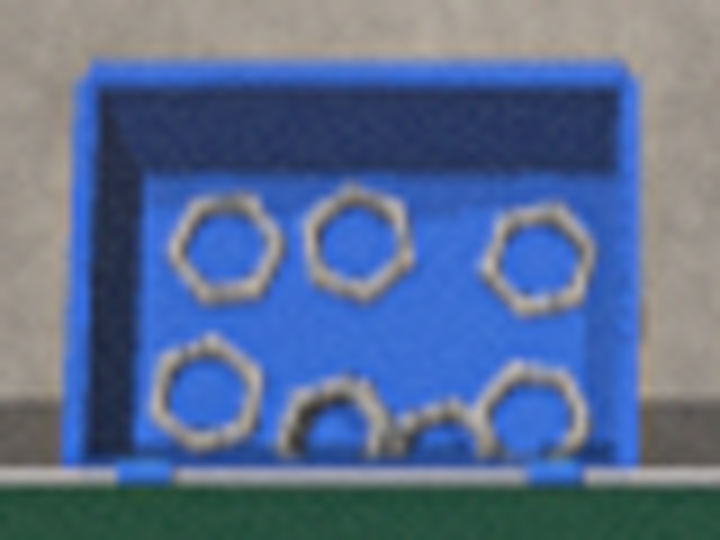

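The enlarged view shows the five original nuts. One new nut is at (445,430). At (335,420) there is a raised, double-looking ring 15 to 30 mm above the floor, where nut1 and nut0 both went over at y≈0.165. The rim and bench edge are clear, so I'm handing in.

```bash
python3 -c "
from h import *
r.sleep(.3); print(r.job_done())"
```

```text
the job is handed in; nothing more can be done
None
```

I pushed all three locknuts over the edge above the wide blue bin and handed the job in at about 35 s. One shows clearly inside; the other two look stacked against the near wall, and the gland, relay and tape stayed put (the bottle wasn't in the last views).

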